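# Centre the paste jar in the self-centring jar clamp

### The job

Stand the white screw-lid jar of solder paste upright on the small round platform of the blue jar clamp, between its open jaws, and let go of it. Then push the red tab inward until the two V jaws have slid the jar to the middle of the platform, no edge overhanging, and nip it firmly; go by feel and press gently, because the thin plastic jar is easily dented. Leave the jaws closed on the jar, and do not knock over the flux bottle.

Things in the scene. Friction and masses are not known exactly. Their poses are not given: they have to be found in the camera images.
- paste_jar: White plastic screw-lid jar, part full, 0.10 to 0.21 kg, loose, upright on the bench. Body 56 mm in diameter and 28 mm high, above it the ribbed lid, 59 mm in diameter, from 28 to 40 mm. Origin: centre of the underside, z up; round, so yaw is of no account. Grasp it from above across the lid. More than 12 N from a jaw dents it.
- clamp: Self-centring jar clamp fixed to the bench: blue base 90 mm (x) by 200 mm (y: -118 to +83), 15 mm thick. Origin: at bench height under the platform's centre. Jaws slide along its y; red push tab at its -y end. Yaw within 0.35 rad of the world's. A hidden rack and pinion moves both jaws equally, toward or away from each other; they stay where left.
- platform (a point): Centre of the top of the clamp's round platform (black mat, 60 mm in diameter), 30 mm above the bench; axes as the clamp's.
- jaw_near: Jaw on the clamp's -y side, with the tab. Its y in the clamp's frame is the closing travel: 0 to 0.004 m at the start, 0.016 m with the jar nipped and centred (poses are too coarse to nip by). Sliding takes 2 N; with the jar held, each further N on the tab adds 0.5 to 0.7 N from each jaw. Firm nip: 5 N or more from each jaw for 0.3 s, about 14 N on the tab; over 18 N on the tab may dent the jar.
- jaw_far: Jaw on the clamp's +y side, no tab, driven by the near jaw; closing travel is toward -y. Both jaws are aluminium blocks with a 90 degree V facing the platform, 66 mm wide (x), 32 to 52 mm above the bench, which is below the lid of a jar on the platform. Fully open, each V stands 16 mm back from touching a centred jar.
- push_tab (a point): Middle of the outer face of the red push tab, an upright plate 34 mm (x) wide, 9 mm (y) thick, 32 to 69 mm above the bench. The point is on the face toward the clamp's -y, 50.5 mm above the bench; pushing it toward the clamp's +y closes the jaws. From the tab's inner face to the jaw are 29 mm of flat arm, 33 mm high.
- flux: Flux bottle, loose: white, 38 mm in diameter, 90 mm high, red cap and thin spout. Origin: centre of the underside, z up. It and the jar stand on the right of the bench; either may be the farther one. Leave it standing.
Things that resemble listed ones, but are neither listed nor needed, are in the scene too. Leave any black or orange look-alike of the paste_jar alone.

How it is judged:
On the way, in this order (a step that is already met when the one before it is completed fails the run):
1. the jar stands upright on the platform, let go of, the jaws still open (z of paste_jar in the frame of platform between -0.002 and 0.003 m and angle between paste_jar's own z axis and vertical below 0.05 rad and horizontal distance between paste_jar and platform below 0.012 m and contact force between paste_jar and the fingers below 0.1 N and y of jaw_near in the frame of clamp below 0.013 m), for 0.2 s.
2. both jaws press the jar with at least 5 N each, for 0.3 s, the fingers off the jar (contact force between paste_jar and jaw_near above 5 N and contact force between paste_jar and jaw_far above 5 N and contact force between paste_jar and the fingers below 0.1 N), for 0.3 s.
At the end, for the whole second after the job is handed in: The jar stands upright on the platform within 1.5 mm of its centre, at rest, the jaws closed on it to within 1 mm (near jaw at 15 mm of travel or more), and the flux bottle is standing (z of paste_jar in the frame of platform between -0.002 and 0.003 m and angle between paste_jar's own z axis and vertical below 0.05 rad and horizontal distance between paste_jar and platform below 0.0015 m and y of jaw_near in the frame of clamp above 0.015 m and linear speed of paste_jar below 0.01 m/s and angle between flux's own z axis and vertical below 0.2 rad); the robot touches nothing.
It fails at once if a jaw presses the jar with more than 12 N (contact force between paste_jar and jaw_near above 12 N or contact force between paste_jar and jaw_far above 12 N).
It fails at once if the flux bottle is knocked over (angle between flux's own z axis and vertical above 0.5 rad).
It also fails if it takes over 54 s, if anything falls off the work surface, if the arm or the gripper's body presses on something with over 40 N, if the wrist force passes 120 N, or if a joint passes its speed limit or range.

### The arm

A 7-joint arm with a two-finger parallel gripper is mounted at the origin on the work surface; the furniture and walls round the work are solid. World frame = base frame: x ahead of the robot, y to its left, z up, the work surface at z = 0. Lengths are in m, angles in rad, forces in N, time in s.
With the tool pointing down it reaches from about 0.425 to 1.025 m from the base axis. Payload 9.4 kg.
Tool frame: the origin (TCP) lies at the very end of the fingers, on their centre line; the grasp point (between the pads) lies 19 mm behind it; z points along the fingers, y is the line along which they close (so a half turn about z gives the same grasp; the last joint's range is limited). The gripper opens to 93 mm and grips with 3 to 60 N. Pads are 15 mm wide; open, the fingers measure 128 mm over their backs; the gripper's body (75 mm by 188 mm) begins 65 mm behind the grasp point.
Start: joints at [1.112, 0.599, -0.003, 1.599, 0.002, 0.943, -0.08], TCP at [0.27, -0.673, 0.219] pointing down, gripper open.
Joint ranges: [-2.57, 2.57], [-0.35, 1.97], [-1.29, 1.29], [0.11, 2.56], [-1.05, 4.19], [0.11, 1.86], [-2.63, 2.63]. Speed limits (rad/s): [2.22, 2.22, 3.01, 3.01, 3.14, 3.14, 3.14].

### API

Orientations are given as a unit quaternion [w, x, y, z].
In Python, from workcell import ctrl gives the robot as it stands. The module is installed in compiled form; this text tells all that it offers.
- The arm moves only by the shell command python3 -m pendant 'ROWS' [FORCE]. ROWS is a JSON object whose one key "steps" holds a list of rows, each an object of numbers: "x", "y", "z": the shift along the world's x, y, z in mm; "ax", "ay", "az": the turn, a rotation vector about the world's x, y, z in rad; "jaw": the closure, from -1 (fully open) to 1 (shut). A call has 1 to 12 rows; each row is the pose to reach, as a shift and turn from the pose commanded when the call began; what a row does not reach only later rows make up. A row lasts 1/8 s, in which the tool goes at most 62.5 mm and 10.7 degrees, less where a joint would pass 70% of its speed; a pose out of reach is approached as far as the arm can. A call with a gripper value outside its range is refused whole. The fingers move at their own pace and stop on an object; FORCE is the grip in N (left out, the last holds). Time passes only in rows, so rows that repeat a pose let the fingers close. It gives the time, the measured TCP pose, the force, the opening and the grip force at its end, in the units of the state.
- ctrl.read_state(): the state, without advancing time (a new reading comes with each control period).
- ctrl.grab_frame(name): name is "scene" or "top"; returns the picture (384x512x3 uint8, red, green, blue); there is no depth.
- ctrl.get_calibration(name): a dict with "fx", "fy", "cx", "cy" (pixels), "position" and "rotation" of the camera in the world. Camera axes: x right, y down, z forward; pixel columns grow to the right and rows downward; lengths in m; the calibration is good to about 2 mm. A picture is of the moment at which its call begins. get_calibration takes no time and is no camera call.
- ctrl.close_job(): hands the job in; it is judged then, once.
The state is a dict: "clock": time; "qpos": joint angles; "joint_velocities": joint speeds; "tau": joint torques, N m; "tool_pos": TCP position; "ee_rot": TCP orientation; "contact_force": force on the tool from outside, world axes, zero at the start; "torque": the same for the moment, N m; "grip_width": finger opening in m; "gripper_force": force on a finger pad.
Only numpy, scipy, OpenCV 4.12 (cv2) and the standard library are available. Lean on these libraries where they do the work, as an engineer would, in place of code of your own. Each camera call takes 0.05 s, during which the arm holds its last target. There are 200 camera calls.

## Working session

There is one attempt and no reset: what is moved stays moved. The work goes in short steps, Python scripts to look and compute and a shell command to move; the robot and the scene stay as the last step left them, time stands still between calls to the robot, and variables do not carry over. Pictures are saved under pics/ and viewed, at most 10 in all, crops included, and the job is handed in when it is done.

```bash
mkdir -p pics; python3 - <<'E'
from workcell import ctrl
import cv2,numpy as np
for n in("scene","top"):
    f=ctrl.grab_frame(n); cv2.imwrite(f"pics/{n}0.png",f[:,:,::-1]); c=ctrl.get_calibration(n); print({k:np.round(v,4).tolist() for k,v in c.items()})
s=ctrl.read_state();print({k:np.round(v,3).tolist() for k,v in s.items()})
E
```

```text
{'fx': 373.2433, 'fy': 373.2433, 'cx': 256.2208, 'cy': 191.0285, 'position': [0.109, 0.5661, 0.4618], 'rotation': [0.1531, -0.2369, 0.8215, -0.4957]}
{'fx': 385.0555, 'fy': 385.0555, 'cx': 248.6714, 'cy': 187.9253, 'position': [0.314, -0.0437, 0.8906], 'rotation': [0.0774, -0.688, 0.7171, -0.0808]}
{'clock': 0.1, 'qpos': [1.112, 0.6, -0.003, 1.6, 0.002, 0.943, -0.08], 'joint_velocities': [0.0, -0.003, -0.001, -0.001, -0.002, -0.001, 0.0], 'tau': [0.006, -76.656, 1.503, -25.294, -0.052, 0.014, 0.0], 'tool_pos': [0.27, -0.672, 0.218], 'ee_rot': [-0.001, 0.982, 0.19, -0.0], 'contact_force': [0.267, 0.261, 0.559], 'torque': [0.061, 0.021, -0.01], 'gripper_force': 0.0, 'grip_width': 0.093}
```

View pics/scene0.png

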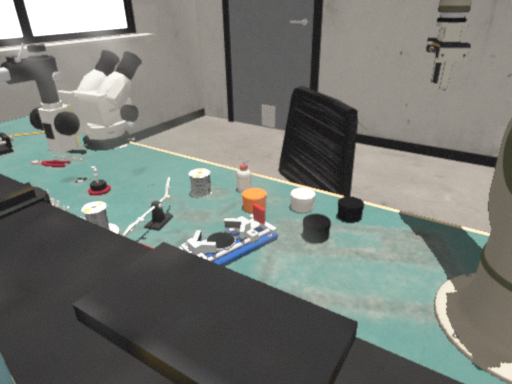

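View pics/top0.png

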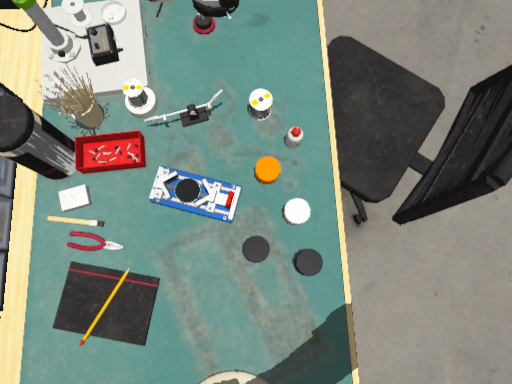

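The top view shows the white jar at (297,211), flux at (294,136), clamp mat at (188,189), and the red tab at (230,199). The black and orange look-alikes lie around (256,249), (308,262) and (267,170).

```bash
cat > h.py <<'E'
from workcell import ctrl
import cv2,numpy as np
from scipy.spatial.transform import Rotation as R
def ray(n,uv,z):
    c=ctrl.get_calibration(n); uv=np.atleast_2d(uv).astype(float); q=np.array(c['rotation'])
    d=np.c_[(uv[:,0]-c['cx'])/c['fx'],(uv[:,1]-c['cy'])/c['fy'],np.ones(len(uv))]@R.from_quat(q[[1,2,3,0]]).as_matrix().T
    p=np.array(c['position']); return p+d*((z-p[2])/d[:,2])[:,None]
def blobs(mask,roi,amin=8):
    m=np.zeros(mask.shape,np.uint8); x0,y0,x1,y1=roi; m[y0:y1,x0:x1]=mask[y0:y1,x0:x1]
    n,l,s,c=cv2.connectedComponentsWithStats(m.astype(np.uint8))
    return sorted([(s[i][4],c[i],s[i][:4],l==i) for i in range(1,n) if s[i][4]>=amin],key=lambda t:-t[0])
def masks(f):
    h=cv2.cvtColor(f,cv2.COLOR_RGB2HSV); H,S,V=h[...,0],h[...,1],h[...,2]
    return dict(white=(S<60)&(V>150),black=(V<60),red=((H<8)|(H>172))&(S>150)&(V>90),blue=(H>100)&(H<125)&(S>130)&(V>80))
E
python3 - <<'E'
from h import *
T=cv2.imread('pics/top0.png')[:,:,::-1].copy();S=cv2.imread('pics/scene0.png')[:,:,::-1].copy()
m=masks(T)
def show(t,n,mm,roi,z):
    for a,c,b,_ in blobs(mm,roi)[:3]: 
        w=ray(n,[c,[b[0],c[1]],[b[0]+b[2],c[1]]],z); print(t,a,c.round(1),b,w[0].round(4),'w',np.linalg.norm(w[1]-w[2]).round(4))
show('jar','top',m['white'],(275,190,320,235),.04)
show('mat','top',m['black'],(165,170,212,212),.03)
show('tab','top',m['red'],(215,185,245,215),.069)
show('cap','top',m['red'],(280,120,310,150),.08)
b=blobs(m['blue'],(140,155,250,230),3)
pts=np.vstack([np.argwhere(x[3])[:,::-1] for x in b]); w=ray('top',pts,.015)[:,:2]
r=cv2.minAreaRect(w.astype(np.float32)*1000);print('base',r, cv2.boxPoints(r))
m=masks(S)
show('jarS','scene',m['white'],(285,180,318,215),.034)
show('tabS','scene',m['red'],(245,195,272,228),.055)
show('matS','scene',m['black'],(208,230,236,250),.03)
vis=np.hstack([cv2.resize(T[150:250,140:320],None,fx=4,fy=4,interpolation=2)]);cv2.imwrite('pics/c1.png',vis[:,:,::-1])
E
```

```text
jar 576 [297.1 210.5] [284 197  27  28] [ 0.4516 -0.158   0.04  ] w 0.0604
mat 415 [187.3 190. ] [176 179  24  23] [0.5111 0.0887 0.03  ] w 0.0549
mat 23 [171.2 178.7] [165 175  13   8] [0.5394 0.1255 0.03  ] w 0.03
tab 68 [229.3 199.2] [226 191   7  17] [ 0.4777 -0.0084  0.069 ] w 0.0152
cap 50 [295.7 131.4] [292 127   9   9] [ 0.6237 -0.1618  0.08  ] w 0.0201
base ((505.24383544921875, 72.03511047363281), (196.6627960205078, 89.9544448852539), 73.12620544433594) [[433.66092   -9.007477]
 [519.7425   -35.11806 ]
 [576.8268   153.0777  ]
 [490.74518  179.18828 ]]
jarS 672 [300.  198.7] [285 182  33  33] [ 0.4488 -0.1415  0.034 ] w 0.0782
tabS 59 [257.4 206.8] [253 203  11  10] [ 0.4947 -0.0258  0.055 ] w 0.024
```

View pics/c1.png

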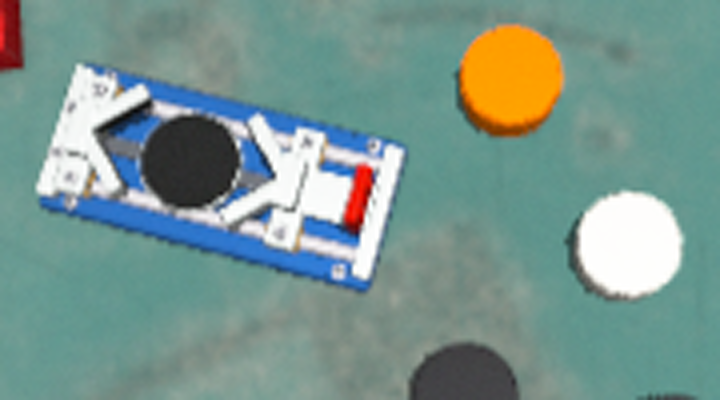

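```bash
python3 -m pendant '{"steps":[{"x":18,"y":50,"az":0.1,"jaw":-1},{"x":36,"y":102,"az":0.2,"jaw":-1},{"x":54,"y":154,"az":0.32,"jaw":-1},{"x":73,"y":206,"az":0.44,"jaw":-1},{"x":91,"y":258,"az":0.56,"jaw":-1},{"x":110,"y":310,"az":0.68,"jaw":-1},{"x":128,"y":362,"az":0.8,"jaw":-1},{"x":147,"y":414,"z":-20,"az":0.895,"jaw":-1},{"x":165,"y":465,"z":-60,"az":0.895,"jaw":-1},{"x":182,"y":513,"z":-90,"az":0.895,"jaw":-1},{"x":182,"y":513,"z":-90,"az":0.895,"jaw":-1},{"x":182,"y":513,"z":-90,"az":0.895,"jaw":-1}]}' 20
python3 - <<'E'
from h import *
f=ctrl.grab_frame("top"); g=ctrl.grab_frame("scene");s=ctrl.read_state()
print(s['clock'],s['tool_pos'],s['ee_rot'],s['contact_force'],s['qpos'])
v=np.hstack([f[140:290,180:380],g[120:270,220:420]]);cv2.imwrite('pics/c2.png',cv2.resize(v,None,fx=2,fy=2)[:,:,::-1])
E
```

```text
0.2 [ 0.27004354 -0.67255026  0.218128  ] [-4.12242197e-04  9.81830847e-01  1.89757749e-01 -1.19311458e-04] [-0.89962219 -0.47331528  0.10317135] [ 1.11227511  0.5997826  -0.00252999  1.59979284  0.00177745  0.94287772
 -0.07982419]invalid input
```

View pics/c2.png

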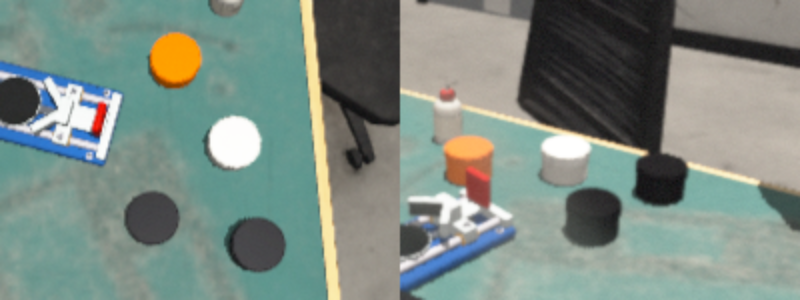

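The move was refused and the arm hasn't moved; the scene is unchanged. Retrying with every key given in each row.

```bash
python3 -m pendant '{"steps":[{"x":18,"y":50,"z":0,"ax":0,"ay":0,"az":0.1,"jaw":-1},{"x":36,"y":102,"z":0,"ax":0,"ay":0,"az":0.2,"jaw":-1},{"x":54,"y":154,"z":0,"ax":0,"ay":0,"az":0.32,"jaw":-1},{"x":73,"y":206,"z":0,"ax":0,"ay":0,"az":0.44,"jaw":-1},{"x":91,"y":258,"z":0,"ax":0,"ay":0,"az":0.56,"jaw":-1},{"x":110,"y":310,"z":0,"ax":0,"ay":0,"az":0.68,"jaw":-1},{"x":128,"y":362,"z":0,"ax":0,"ay":0,"az":0.8,"jaw":-1},{"x":147,"y":414,"z":-20,"ax":0,"ay":0,"az":0.895,"jaw":-1},{"x":165,"y":465,"z":-60,"ax":0,"ay":0,"az":0.895,"jaw":-1},{"x":182,"y":513,"z":-90,"ax":0,"ay":0,"az":0.895,"jaw":-1},{"x":182,"y":513,"z":-90,"ax":0,"ay":0,"az":0.895,"jaw":-1},{"x":182,"y":513,"z":-90,"ax":0,"ay":0,"az":0.895,"jaw":-1}]}' 20
```

```text
clock: 1.7
tool_pos: [0.4521, -0.16, 0.1286]
ee_rot: [-0.0, 0.803, 0.596, -0.0]
contact_force: [-0.3, 0.2, 0.2]
grip_width: 0.0929
gripper_force: 0.0
```

```bash
python3 -m pendant '{"steps":[{"x":0,"y":1,"z":-35,"ax":0,"ay":0,"az":0,"jaw":-1},{"x":0,"y":1,"z":-70,"ax":0,"ay":0,"az":0,"jaw":-1},{"x":0,"y":1,"z":-100,"ax":0,"ay":0,"az":0,"jaw":-1},{"x":0,"y":1,"z":-114,"ax":0,"ay":0,"az":0,"jaw":-1},{"x":0,"y":1,"z":-114,"ax":0,"ay":0,"az":0,"jaw":-1},{"x":0,"y":1,"z":-114,"ax":0,"ay":0,"az":0,"jaw":1},{"x":0,"y":1,"z":-114,"ax":0,"ay":0,"az":0,"jaw":1},{"x":0,"y":1,"z":-114,"ax":0,"ay":0,"az":0,"jaw":1},{"x":0,"y":1,"z":-114,"ax":0,"ay":0,"az":0,"jaw":1},{"x":0,"y":1,"z":-114,"ax":0,"ay":0,"az":0,"jaw":1},{"x":0,"y":1,"z":-114,"ax":0,"ay":0,"az":0,"jaw":1}]}' 20
```

```text
clock: 3.08
tool_pos: [0.4523, -0.1589, 0.015]
ee_rot: [0.0, 0.803, 0.596, 0.0]
contact_force: [-0.6, 0.1, 6.3]
grip_width: 0.0586
gripper_force: 20.0
```

```bash
python3 -m pendant '{"steps":[{"x":0,"y":0,"z":15,"ax":0,"ay":0,"az":0,"jaw":1},{"x":0,"y":0,"z":45,"ax":0,"ay":0,"az":0,"jaw":1},{"x":0,"y":0,"z":80,"ax":0,"ay":0,"az":0,"jaw":1},{"x":0,"y":0,"z":95,"ax":0,"ay":0,"az":0,"jaw":1},{"x":0,"y":0,"z":95,"ax":0,"ay":0,"az":0,"jaw":1},{"x":0,"y":0,"z":95,"ax":0,"ay":0,"az":0,"jaw":1}]}'
python3 - <<'E'
from h import *
f=ctrl.grab_frame("top"); g=ctrl.grab_frame("scene");s=ctrl.read_state()
print(s['clock'],s['tool_pos'],s['contact_force'],s['grip_width'])
v=np.hstack([f[140:290,180:380],g[100:250,220:420]]);cv2.imwrite('pics/c3.png',cv2.resize(v,None,fx=2,fy=2)[:,:,::-1])
E
```

```text
clock: 3.82
tool_pos: [0.4517, -0.1587, 0.109]
ee_rot: [-0.0, 0.803, 0.596, -0.0]
contact_force: [-0.0, -0.0, -1.0]
grip_width: 0.0589
gripper_force: 20.0
3.925 [ 0.45164279 -0.15862166  0.1087374 ] [-0.49156588 -1.02472836 -1.12557643] 0.0582230053802453
```

View pics/c3.png

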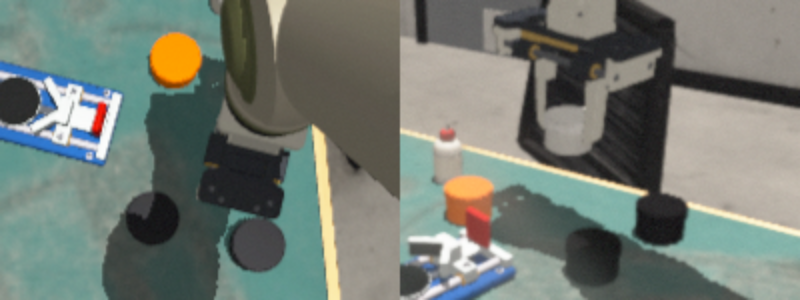

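```bash
python3 -m pendant '{"steps":[{"x":8,"y":35,"z":5,"ax":0,"ay":0,"az":0,"jaw":1},{"x":20,"y":85,"z":5,"ax":0,"ay":0,"az":0,"jaw":1},{"x":32,"y":135,"z":5,"ax":0,"ay":0,"az":0,"jaw":1},{"x":44,"y":185,"z":5,"ax":0,"ay":0,"az":0,"jaw":1},{"x":54,"y":225,"z":5,"ax":0,"ay":0,"az":0,"jaw":1},{"x":59,"y":247,"z":0,"ax":0,"ay":0,"az":0,"jaw":1},{"x":59,"y":247,"z":-25,"ax":0,"ay":0,"az":0,"jaw":1},{"x":59,"y":247,"z":-45,"ax":0,"ay":0,"az":0,"jaw":1},{"x":59,"y":247,"z":-58,"ax":0,"ay":0,"az":0,"jaw":1},{"x":59,"y":247,"z":-60,"ax":0,"ay":0,"az":0,"jaw":1},{"x":59,"y":247,"z":-60,"ax":0,"ay":0,"az":0,"jaw":1}]}'
```

```text
clock: 5.3
tool_pos: [0.5112, 0.0882, 0.0497]
ee_rot: [0.0, 0.803, 0.596, -0.0]
contact_force: [-0.1, -0.4, -1.0]
grip_width: 0.0584
gripper_force: 20.0
```

```bash
python3 -m pendant '{"steps":[{"x":0,"y":0,"z":-2.5,"ax":0,"ay":0,"az":0,"jaw":1},{"x":0,"y":0,"z":-3.5,"ax":0,"ay":0,"az":0,"jaw":1},{"x":0,"y":0,"z":-4,"ax":0,"ay":0,"az":0,"jaw":1},{"x":0,"y":0,"z":-4,"ax":0,"ay":0,"az":0,"jaw":1}]}'
python3 - <<'E'
from h import *
f=ctrl.grab_frame("top"); g=ctrl.grab_frame("scene");s=ctrl.read_state()
print(s['clock'],s['tool_pos'],s['contact_force'],s['grip_width'])
v=np.hstack([f[120:270,120:320],g[150:300,150:350]]);cv2.imwrite('pics/c4.png',cv2.resize(v,None,fx=2,fy=2)[:,:,::-1])
E
```

```text
clock: 5.8
tool_pos: [0.5111, 0.0882, 0.0457]
ee_rot: [0.0, 0.803, 0.596, 0.0]
contact_force: [-0.7, -0.1, -0.8]
grip_width: 0.0581
gripper_force: 20.0
5.9 [0.511155   0.08818874 0.04569604] [-0.20363869  0.04525809 -0.64143942] 0.058380791151048085
```

View pics/c4.png

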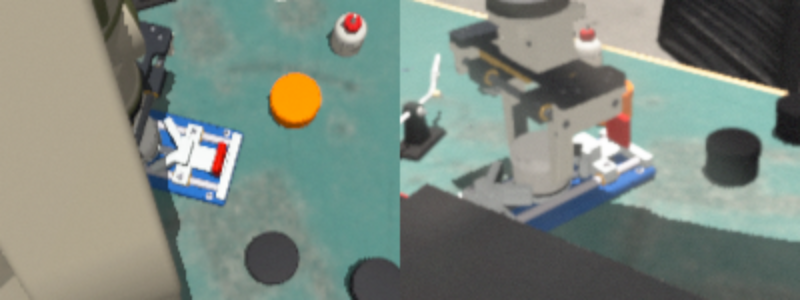

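The picture shows the jar between the V jaws, just above the platform, with no contact yet. I'll lower it until I feel contact, then open.

```bash
python3 -m pendant '{"steps":[{"x":0,"y":0,"z":-0.5,"ax":0,"ay":0,"az":0,"jaw":1},{"x":0,"y":0,"z":-1,"ax":0,"ay":0,"az":0,"jaw":1},{"x":0,"y":0,"z":-1,"ax":0,"ay":0,"az":0,"jaw":1}]}'
```

```text
clock: 6.28
tool_pos: [0.5112, 0.0882, 0.045]
ee_rot: [0.0, 0.803, 0.596, 0.0]
contact_force: [-0.7, 0.2, 5.3]
grip_width: 0.0586
gripper_force: 20.0
```

Contact is felt at the expected height. I'll release and lift away.

```bash
python3 -m pendant '{"steps":[{"x":0,"y":0,"z":0,"ax":0,"ay":0,"az":0,"jaw":-1},{"x":0,"y":0,"z":0,"ax":0,"ay":0,"az":0,"jaw":-1},{"x":0,"y":0,"z":0,"ax":0,"ay":0,"az":0,"jaw":-1},{"x":0,"y":0,"z":0,"ax":0,"ay":0,"az":0,"jaw":-1},{"x":0,"y":0,"z":0,"ax":0,"ay":0,"az":0,"jaw":-1},{"x":0,"y":0,"z":20,"ax":0,"ay":0,"az":0,"jaw":-1},{"x":0,"y":0,"z":50,"ax":0,"ay":0,"az":0,"jaw":-1},{"x":0,"y":0,"z":85,"ax":0,"ay":0,"az":0,"jaw":-1},{"x":-15,"y":-45,"z":85,"ax":0,"ay":0,"az":0,"jaw":-1},{"x":-30,"y":-100,"z":85,"ax":0,"ay":0,"az":0,"jaw":1},{"x":-46,"y":-152,"z":85,"ax":0,"ay":0,"az":0,"jaw":1},{"x":-46,"y":-152,"z":85,"ax":0,"ay":0,"az":0,"jaw":1}]}'
python3 - <<'E'
from h import *
f=ctrl.grab_frame("top"); g=ctrl.grab_frame("scene");s=ctrl.read_state()
print(s['clock'],s['tool_pos'],s['contact_force'],s['grip_width'])
v=np.hstack([f[120:270,120:320],g[150:300,150:350]]);cv2.imwrite('pics/c5.png',cv2.resize(v,None,fx=2,fy=2)[:,:,::-1])
m=masks(f)
for a,c,b,_ in blobs(m['white'],(160,160,215,220))[:2]:print(a,c,b,ray('top',c,.07))
E
```

```text
clock: 7.78
tool_pos: [0.4632, -0.0681, 0.1296]
ee_rot: [0.0, 0.805, 0.593, -0.001]
contact_force: [0.2, 0.9, -0.7]
grip_width: 0.0675
gripper_force: 0.0
7.875 [ 0.46527577 -0.06406811  0.12975055] [ 0.33048012  0.01792846 -0.2440547 ] 0.05923505951182744
988 [191.91396761 191.13663968] [170 174  45  39] [[0.49889591 0.07242518 0.07      ]]
267 [164.8576779  180.94007491] [160 166  17  33] [[0.5242737  0.13155917 0.07      ]]
```

View pics/c5.png

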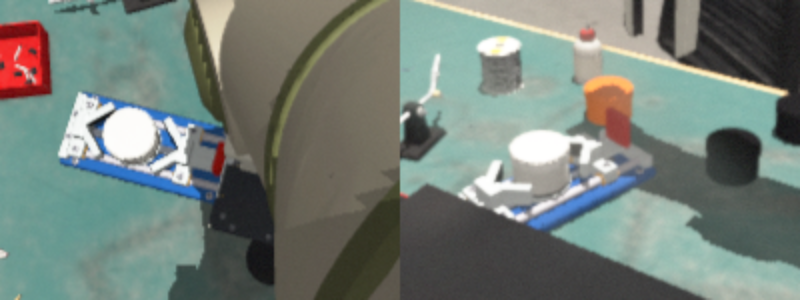

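The jar stands upright on the platform, the jaws are open and the flux is standing. Now I'll lower the closed fingers behind the tab.

```bash
python3 -m pendant '{"steps":[{"x":0,"y":0,"z":-20,"ax":0,"ay":0,"az":0,"jaw":1},{"x":0,"y":0,"z":-50,"ax":0,"ay":0,"az":0,"jaw":1},{"x":0,"y":0,"z":-80,"ax":0,"ay":0,"az":0,"jaw":1},{"x":0,"y":0,"z":-90,"ax":0,"ay":0,"az":0,"jaw":1},{"x":0,"y":0,"z":-90,"ax":0,"ay":0,"az":0,"jaw":1},{"x":2.9,"y":9.6,"z":-90,"ax":0,"ay":0,"az":0,"jaw":1},{"x":5.8,"y":19.1,"z":-90,"ax":0,"ay":0,"az":0,"jaw":1},{"x":7.3,"y":23.9,"z":-90,"ax":0,"ay":0,"az":0,"jaw":1},{"x":7.3,"y":23.9,"z":-90,"ax":0,"ay":0,"az":0,"jaw":1},{"x":7.3,"y":23.9,"z":-90,"ax":0,"ay":0,"az":0,"jaw":1}]}' 10
```

```text
clock: 9.12
tool_pos: [0.4723, -0.0401, 0.0397]
ee_rot: [0.0, 0.803, 0.596, -0.0]
contact_force: [0.1, -0.6, 0.5]
grip_width: 0.0004
gripper_force: 0.0
```

```bash
python3 -m pendant '{"steps":[{"x":0.6,"y":1.9,"z":0,"ax":0,"ay":0,"az":0,"jaw":1},{"x":1.2,"y":3.8,"z":0,"ax":0,"ay":0,"az":0,"jaw":1},{"x":1.7,"y":5.7,"z":0,"ax":0,"ay":0,"az":0,"jaw":1},{"x":2.3,"y":7.7,"z":0,"ax":0,"ay":0,"az":0,"jaw":1},{"x":2.3,"y":7.7,"z":0,"ax":0,"ay":0,"az":0,"jaw":1},{"x":2.3,"y":7.7,"z":0,"ax":0,"ay":0,"az":0,"jaw":1}]}'
python3 - <<'E'
from h import *
s=ctrl.read_state();p=s['tool_pos']-np.array([.511,.0885,0]);print(s['clock'],p[:2]@[.290,.957],s['contact_force'])
E
```

```text
clock: 9.88
tool_pos: [0.4747, -0.0322, 0.0396]
ee_rot: [0.0, 0.803, 0.596, -0.0]
contact_force: [-0.7, 0.7, -0.1]
grip_width: 0.0002
gripper_force: 0.0
9.875 -0.12604918628335987 [-0.65288137  0.65274434 -0.12066067]
```

```bash
python3 -m pendant '{"steps":[{"x":0.6,"y":1.9,"z":0,"ax":0,"ay":0,"az":0,"jaw":1},{"x":1.2,"y":3.8,"z":0,"ax":0,"ay":0,"az":0,"jaw":1},{"x":1.7,"y":5.7,"z":0,"ax":0,"ay":0,"az":0,"jaw":1},{"x":2.3,"y":7.7,"z":0,"ax":0,"ay":0,"az":0,"jaw":1},{"x":2.9,"y":9.6,"z":0,"ax":0,"ay":0,"az":0,"jaw":1},{"x":3.5,"y":11.5,"z":0,"ax":0,"ay":0,"az":0,"jaw":1},{"x":3.5,"y":11.5,"z":0,"ax":0,"ay":0,"az":0,"jaw":1}]}'
```

```text
clock: 10.75
tool_pos: [0.4782, -0.0208, 0.0396]
ee_rot: [0.0, 0.803, 0.596, -0.0]
contact_force: [0.0, -2.3, -0.1]
grip_width: 0.0006
gripper_force: 0.7
```

Contact at about 2 N, so the tab is sliding.

```bash
python3 -m pendant '{"steps":[{"x":0.3,"y":1,"z":0,"ax":0,"ay":0,"az":0,"jaw":1},{"x":0.6,"y":1.9,"z":0,"ax":0,"ay":0,"az":0,"jaw":1},{"x":0.9,"y":2.9,"z":0,"ax":0,"ay":0,"az":0,"jaw":1},{"x":1.2,"y":3.8,"z":0,"ax":0,"ay":0,"az":0,"jaw":1},{"x":1.2,"y":3.8,"z":0,"ax":0,"ay":0,"az":0,"jaw":1}]}'
python3 - <<'E'
from h import *
f=ctrl.grab_frame("top"); g=ctrl.grab_frame("scene");s=ctrl.read_state()
print(s['clock'],s['tool_pos'],s['contact_force'])
v=np.hstack([f[145:245,135:245],g[190:290,165:300]]);cv2.imwrite('pics/c6.png',cv2.resize(v,None,fx=3.2,fy=3.2)[:,:,::-1])
E
```

```text
clock: 11.38
tool_pos: [0.4794, -0.0167, 0.0396]
ee_rot: [-0.0, 0.803, 0.596, 0.0]
contact_force: [0.0, -0.9, 1.0]
grip_width: 0.0004
gripper_force: 0.7
11.475 [ 0.47942691 -0.01672248  0.03960088] [-0.47187283 -2.06817454  0.75369892]
```

View pics/c6.png

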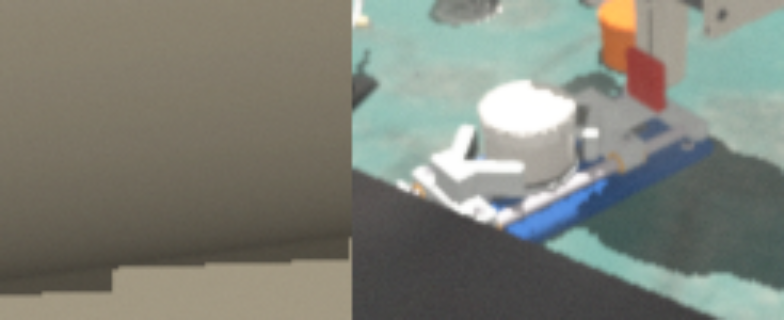

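Both jaws have closed in on the jar and the fingers are on the tab's face. I'll continue in smaller steps.

```bash
python3 -m pendant '{"steps":[{"x":0.3,"y":1,"z":0,"ax":0,"ay":0,"az":0,"jaw":1},{"x":0.6,"y":1.9,"z":0,"ax":0,"ay":0,"az":0,"jaw":1},{"x":0.6,"y":1.9,"z":0,"ax":0,"ay":0,"az":0,"jaw":1}]}'
```

```text
clock: 11.85
tool_pos: [0.48, -0.0149, 0.0396]
ee_rot: [-0.0, 0.803, 0.596, -0.0]
contact_force: [-1.0, -1.6, 0.9]
grip_width: 0.0006
gripper_force: 0.8
```

```bash
python3 -m pendant '{"steps":[{"x":0.15,"y":0.5,"z":0,"ax":0,"ay":0,"az":0,"jaw":1},{"x":0.3,"y":1,"z":0,"ax":0,"ay":0,"az":0,"jaw":1},{"x":0.3,"y":1,"z":0,"ax":0,"ay":0,"az":0,"jaw":1}]}'
```

```text
clock: 12.22
tool_pos: [0.4803, -0.0139, 0.0396]
ee_rot: [-0.0, 0.803, 0.596, -0.0]
contact_force: [-1.5, -1.8, -0.0]
grip_width: 0.0006
gripper_force: 0.9
```

```bash
python3 -m pendant '{"steps":[{"x":0.15,"y":0.5,"z":0,"ax":0,"ay":0,"az":0,"jaw":1},{"x":0.3,"y":1,"z":0,"ax":0,"ay":0,"az":0,"jaw":1},{"x":0.3,"y":1,"z":0,"ax":0,"ay":0,"az":0,"jaw":1}]}'
```

```text
clock: 12.6
tool_pos: [0.4806, -0.0129, 0.0396]
ee_rot: [-0.0, 0.803, 0.596, -0.0]
contact_force: [-0.7, -1.8, 0.8]
grip_width: 0.0007
gripper_force: 0.9
```

```bash
python3 -m pendant '{"steps":[{"x":0.15,"y":0.5,"z":0,"ax":0,"ay":0,"az":0,"jaw":1},{"x":0.3,"y":1,"z":0,"ax":0,"ay":0,"az":0,"jaw":1},{"x":0.3,"y":1,"z":0,"ax":0,"ay":0,"az":0,"jaw":1}]}'
```

```text
clock: 12.98
tool_pos: [0.4809, -0.0119, 0.0396]
ee_rot: [-0.0, 0.803, 0.596, 0.0]
contact_force: [-1.1, -2.4, 1.0]
grip_width: 0.0005
gripper_force: 0.9
```

```bash
python3 -m pendant '{"steps":[{"x":0.15,"y":0.5,"z":0,"ax":0,"ay":0,"az":0,"jaw":1},{"x":0.3,"y":1,"z":0,"ax":0,"ay":0,"az":0,"jaw":1},{"x":0.3,"y":1,"z":0,"ax":0,"ay":0,"az":0,"jaw":1}]}'
```

```text
clock: 13.35
tool_pos: [0.4813, -0.0109, 0.0396]
ee_rot: [0.0, 0.803, 0.596, 0.0]
contact_force: [-2.0, -2.0, 0.9]
grip_width: 0.0007
gripper_force: 0.9
```

```bash
python3 -m pendant '{"steps":[{"x":0.15,"y":0.5,"z":0,"ax":0,"ay":0,"az":0,"jaw":1},{"x":0.3,"y":1,"z":0,"ax":0,"ay":0,"az":0,"jaw":1},{"x":0.3,"y":1,"z":0,"ax":0,"ay":0,"az":0,"jaw":1}]}'
```

```text
clock: 13.72
tool_pos: [0.4815, -0.01, 0.0396]
ee_rot: [0.0, 0.803, 0.596, -0.0]
contact_force: [-2.0, -2.1, 0.8]
grip_width: 0.0003
gripper_force: 1.2
```

```bash
python3 -m pendant '{"steps":[{"x":0.15,"y":0.5,"z":0,"ax":0,"ay":0,"az":0,"jaw":1},{"x":0.3,"y":1,"z":0,"ax":0,"ay":0,"az":0,"jaw":1},{"x":0.3,"y":1,"z":0,"ax":0,"ay":0,"az":0,"jaw":1}]}'
```

```text
clock: 14.1
tool_pos: [0.4817, -0.0094, 0.0396]
ee_rot: [0.0, 0.803, 0.596, -0.0]
contact_force: [-2.0, -4.7, 2.0]
grip_width: 0.0008
gripper_force: 2.6
```

```bash
python3 -m pendant '{"steps":[{"x":0.15,"y":0.5,"z":0,"ax":0,"ay":0,"az":0,"jaw":1},{"x":0.15,"y":0.5,"z":0,"ax":0,"ay":0,"az":0,"jaw":1},{"x":0.15,"y":0.5,"z":0,"ax":0,"ay":0,"az":0,"jaw":1}]}'
```

```text
clock: 14.48
tool_pos: [0.4816, -0.0094, 0.0396]
ee_rot: [0.0, 0.803, 0.595, -0.001]
contact_force: [-1.1, -6.3, 1.6]
grip_width: 0.0006
gripper_force: 3.4
```

```bash
python3 -m pendant '{"steps":[{"x":0.15,"y":0.5,"z":0,"ax":0,"ay":0,"az":0,"jaw":1},{"x":0.3,"y":1,"z":0,"ax":0,"ay":0,"az":0,"jaw":1},{"x":0.3,"y":1,"z":0,"ax":0,"ay":0,"az":0,"jaw":1}]}'
```

```text
clock: 14.85
tool_pos: [0.4816, -0.0093, 0.0396]
ee_rot: [0.0, 0.804, 0.595, -0.001]
contact_force: [-2.2, -10.8, 3.2]
grip_width: 0.0005
gripper_force: 5.1
```

```bash
python3 -m pendant '{"steps":[{"x":0.1,"y":0.4,"z":0,"ax":0,"ay":0,"az":0,"jaw":1},{"x":0.25,"y":0.8,"z":0,"ax":0,"ay":0,"az":0,"jaw":1},{"x":0.25,"y":0.8,"z":0,"ax":0,"ay":0,"az":0,"jaw":1},{"x":0.25,"y":0.8,"z":0,"ax":0,"ay":0,"az":0,"jaw":1}]}'
python3 - <<'E'
from h import *
for i in range(3):
  g=ctrl.grab_frame("scene");s=ctrl.read_state();print(s['clock'],s['contact_force'],s['contact_force'][:2]@[.29,.957])
cv2.imwrite('pics/c7.png',cv2.resize(g[170:290,160:310],None,fx=4,fy=4)[:,:,::-1])
E
```

```text
clock: 15.35
tool_pos: [0.4816, -0.0093, 0.0396]
ee_rot: [0.001, 0.804, 0.595, -0.002]
contact_force: [-1.7, -13.5, 3.5]
grip_width: 0.0006
gripper_force: 6.5
15.4 [ -2.48597757 -14.37903444   3.47229022] -14.481669457475133
15.45 [ -2.02518325 -12.84109841   4.32402547] -12.876234322927044
15.5 [ -1.19479017 -12.83029409   4.3938994 ] -12.625080595093545
```

```bash
python3 -m pendant '{"steps":[{"x":0.1,"y":0.3,"z":0,"ax":0,"ay":0,"az":0,"jaw":1},{"x":0.1,"y":0.3,"z":0,"ax":0,"ay":0,"az":0,"jaw":1},{"x":0.1,"y":0.3,"z":0,"ax":0,"ay":0,"az":0,"jaw":1},{"x":0.1,"y":0.3,"z":0,"ax":0,"ay":0,"az":0,"jaw":1},{"x":0.1,"y":0.3,"z":0,"ax":0,"ay":0,"az":0,"jaw":1}]}'
python3 - <<'E'
from h import *
F=[]
for i in range(6):
  ctrl.grab_frame("scene");s=ctrl.read_state();F.append(s['contact_force'][:2]@[.29,.957])
print(s['clock'],np.round(F,1),np.mean(F))
E
```

```text
clock: 16.12
tool_pos: [0.4816, -0.0093, 0.0396]
ee_rot: [0.001, 0.804, 0.595, -0.002]
contact_force: [-2.6, -14.3, 3.4]
grip_width: 0.0006
gripper_force: 7.0
16.425 [-14.9 -14.3 -14.4 -14.  -14.  -13.9] -14.248520231677032
```

View pics/c7.png

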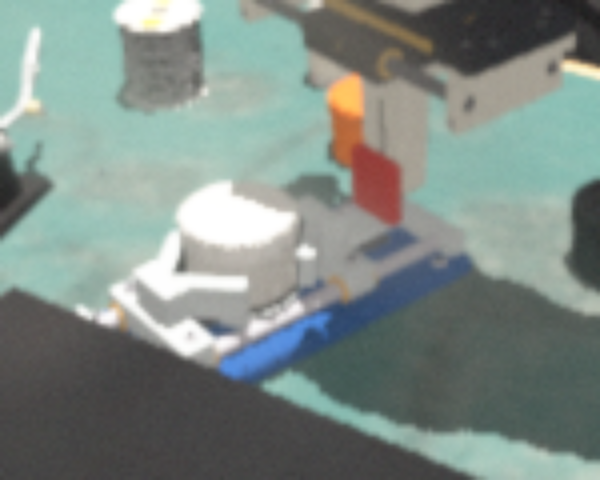

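The jar is nipped between both Vs. I'll add a small margin, hold, then back off straight and lift.

```bash
python3 -m pendant '{"steps":[{"x":0.1,"y":0.25,"z":0,"ax":0,"ay":0,"az":0,"jaw":1},{"x":0.1,"y":0.25,"z":0,"ax":0,"ay":0,"az":0,"jaw":1},{"x":0.1,"y":0.25,"z":0,"ax":0,"ay":0,"az":0,"jaw":1},{"x":0.1,"y":0.25,"z":0,"ax":0,"ay":0,"az":0,"jaw":1},{"x":0.1,"y":0.25,"z":0,"ax":0,"ay":0,"az":0,"jaw":1}]}'
```

```text
clock: 17.05
tool_pos: [0.4816, -0.0093, 0.0397]
ee_rot: [0.001, 0.804, 0.595, -0.002]
contact_force: [-2.0, -14.8, 4.1]
grip_width: 0.0001
gripper_force: 7.4
```

```bash
python3 -m pendant '{"steps":[{"x":-0.6,"y":-1.9,"z":0,"ax":0,"ay":0,"az":0,"jaw":1},{"x":-1.2,"y":-3.8,"z":0,"ax":0,"ay":0,"az":0,"jaw":1},{"x":-4,"y":-13,"z":0,"ax":0,"ay":0,"az":0,"jaw":1},{"x":-10,"y":-33,"z":0,"ax":0,"ay":0,"az":0,"jaw":1},{"x":-12,"y":-40,"z":10,"ax":0,"ay":0,"az":0,"jaw":1},{"x":-12,"y":-40,"z":50,"ax":0,"ay":0,"az":0,"jaw":1},{"x":-12,"y":-40,"z":90,"ax":0,"ay":0,"az":0,"jaw":1},{"x":-18,"y":-70,"z":110,"ax":0,"ay":0,"az":0,"jaw":1},{"x":-18,"y":-100,"z":130,"ax":0,"ay":0,"az":0,"jaw":1},{"x":-18,"y":-120,"z":130,"ax":0,"ay":0,"az":0,"jaw":1},{"x":-18,"y":-120,"z":130,"ax":0,"ay":0,"az":0,"jaw":1}]}'
python3 - <<'E'
from h import *
f=ctrl.grab_frame("top"); g=ctrl.grab_frame("scene");s=ctrl.read_state()
print(s['clock'],s['tool_pos'],s['contact_force'])
v=np.hstack([f[120:245,135:310],g[150:275,160:335]]);cv2.imwrite('pics/c8.png',cv2.resize(v,None,fx=2.28,fy=2.28)[:,:,::-1])
E
```

```text
clock: 18.42
tool_pos: [0.4648, -0.1272, 0.1705]
ee_rot: [0.001, 0.804, 0.595, 0.0]
contact_force: [-1.0, 0.8, 0.0]
grip_width: 0.0006
gripper_force: 0.0
18.525 [ 0.46472895 -0.12542431  0.16990195] [ 0.43779195 -0.01959371  0.16094206]
```

View pics/c8.png

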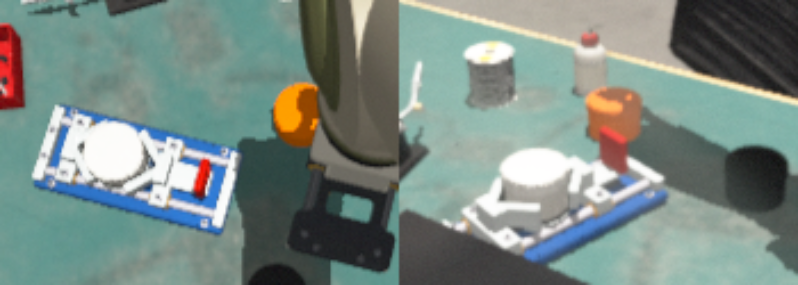

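Both jaws hold the jar in the middle of the platform, the flux bottle is standing and the arm is clear. Handing in.

```bash
python3 -c "
from workcell import ctrl
print(ctrl.close_job())"
```

```text
the job is handed in; nothing more can be done
None
```

I stood the paste jar on the platform, let go of it, and pushed the tab to about 15 N, so both V jaws are closed on the jar; the flux bottle is standing, and I handed the job in at about 18.5 s (centring was checked only by eye in the camera pictures, and the hand-in gave no verdict).

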